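# Pin the hold-down strap to the assembly jig with a quarter-turn thumbscrew

### The arm

A 6-joint arm with a two-finger parallel gripper is mounted at the origin on the work surface. World frame = base frame: x ahead of the robot, y to its left, z up, the work surface at z = 0. Lengths are in m, angles in rad, forces in N, time in s.
With the tool pointing down it reaches from about 0.3 to 0.875 m from the base axis. Payload 6.4 kg.
Tool frame: the origin (TCP) lies at the centre of the arm's flange, where the gripper is bolted on; the fingertips stand 173 mm ahead of it and the grasp point (between the pads) lies 155 mm ahead of it; z points along the fingers, x is the direction in which the jaws open and shut, and the axes are right-handed (so a half turn about z gives the same grasp; the last joint's range is limited). The gripper opens to 85 mm and grips with 20 to 120 N. Pads are 22 mm wide; open, the fingers measure 114 mm over their backs; the gripper's body (76 mm by 85 mm) begins 54 mm behind the grasp point. The pads swing forward as they close: fully open they stand 13 mm farther back than shut.
Start: joints at [1.088, 0.181, 1.607, -0, 1.354, -0.206], TCP at [0.157, 0.553, 0.405] pointing down, gripper open.
Joint ranges: [-2.99, 2.99], [-0.89, 2.07], [0.3, 2.58], [-1.14, 4.28], [0, 2.63], [-3.12, 3.12]. Speed limits (rad/s): [2.57, 2.57, 3.01, 3.14, 3.14, 3.14].

### API

Orientations are given as a unit quaternion [w, x, y, z].
In Python, from bench import ctrl gives the robot as it stands. The module is installed in compiled form; this text tells all that it offers.
- The arm moves only by the tool move_arm, never from a script. Its argument "moves" is a list of rows, each an object of numbers: "gripper": the opening in per cent of the stroke, from 0 (shut) to 100 (fully open); "x", "y", "z": the shift along the tool's x, y, z in cm; "roll": the turn about the tool's z in degrees. In form: [{"gripper": .., "x": .., "y": .., "z": .., "roll": ..}, ...]. A call has 1 to 5 rows; each row shifts and turns the commanded pose from where the row before left it, along the tool's axes as they then stand; what a row does not reach is not made up. A row lasts 1/8 s, in which the tool goes at most 62.5 mm and 10.7 degrees, less where a joint would pass 70% of its speed; a pose out of reach is approached as far as the arm can. A call is refused whole if a number of a shift passes 6.25 or a number of a turn 10.7, either way. A call with a gripper value outside its range is refused whole. The fingers move at their own pace and stop on an object; the grip force is fixed at half the most. Time passes only in rows, so rows that do not move let the fingers close. It gives the time, the measured TCP pose, the force and the opening at its end, in the units of the state.
- ctrl.get_obs(): the state, without advancing time (a new reading comes with each control period).
- ctrl.camera(name): name is "side" or "top" or "wrist"; returns a dict with "img" (480x640x3 uint8, red, green, blue), "fx", "fy", "cx", "cy" (pixels), "D" ([k1, k2, p1, p2, k3] as OpenCV has them; the pictures are not rectified), "world_from_camera" (4x4, takes a point from camera to world coordinates); the wrist camera has in their place "tool_from_camera" (4x4, takes a point from camera to tool coordinates, whose origin is the TCP and whose axes are the tool frame's). Camera axes: x right, y up, looking along -z (the intrinsics and any distortion apply to the point x, -y, -z); pixel columns grow to the right and rows downward; lengths in m; the calibration is good to about 2 mm. A picture is of the moment at which its call begins: read the wrist's pose just before it. There is no depth.
- ctrl.hand_in(): hands the job in, once; it reports no verdict.
The state is a dict: "time_s": time; "q": joint angles; "dq": joint speeds; "joint_efforts": joint torques, N m; "eef_pos": TCP position; "eef_rot": TCP orientation; "wrist_force": force on the tool from outside, world axes, zero at the start; "torque": the same for the moment, N m; "opening": opening from 0.0 (shut) to 1.0 (fully open).
Only numpy, scipy, OpenCV 4.12 (cv2) and the standard library are available. Lean on these libraries where they do the work, as an engineer would, in place of code of your own. Each camera call takes 0.05 s, during which the arm holds its last target. There are 200 camera calls.

### The job

Slide the steel strap along the jig's channel until its hole lies over the jig's socket, then take the wing-headed thumbscrew with the cross pin from the rack and put it through both. Pressing gently so that the sprung keyhole insert below is never pushed near the bottom of its travel, turn the screw until its pin finds the slot and drops through, push it down until its collar lies flat on the strap, give it a quarter turn clockwise (seen from above) so that it locks, and let go. Leave everything else where it stands.

Things in the scene. Friction and masses are not known exactly. Their poses are not given: they have to be found in the camera images.
- jig: Aluminium jig fixed to the bench: block 66 mm wide (its x), 220 mm long (its y), 40 mm high; origin at the centre of its underside, z up. A channel 45.6 mm wide, open at both ends, runs along y on top between two rails 6 mm high. Four feet, 12 mm high, stick out to 60 mm from the centre line near the ends.
- socket (a point): Axis of the jig's socket, at the level of the jig's top face (the channel floor, 40 mm above the bench), 55 mm from the jig's centre towards its -y end. Here a 38 mm square well holds the brass keyhole insert, its top face 4 mm below this point.
- insert (a joint): Height of the sprung keyhole insert, m: 0 at rest, negative pressed down, positive lifted. Spring 1800 N/m both ways, lower stop at -0.008. It cannot turn. Screw turning clockwise below it: level to 30 deg from the slot, ramps to 75 deg, level again to a stop at about 109 deg; the ramps lift the insert nearly 2 mm, which clamps the screw.
- keyhole (a point): Centre of the insert's top face at rest, on the socket axis (this point is fixed to the jig and has the jig's axes). The insert is 4 mm thick with a 12.6 mm square middle hole joined to a straight slot 8 mm wide, 24 mm long. The slot runs across the jig (along jig x) give or take 0.5 rad: its exact direction changes each time, is not measured, and can be seen from above or felt.
- strap: Steel strap lying loose in the jig's channel, free to slide: 44 mm wide, 147 mm long, 5 mm thick, with a hole of 24 mm diameter. Origin at the hole's centre on the underside; y along the strap, the same way as the jig's y; z up. It ends 32 mm from the hole at -y and 115 mm at +y. It starts 25 to 70 mm off the socket, towards the jig's +y.
- tab (a point): Middle of the top edge of the strap's upright tab, to move the strap by: it stands at the +y end of the strap, 8 mm thick along the strap's y (107 to 115 mm from the hole), 40 mm wide, its top 43 mm above the strap's underside. Strap axes.
- thumbscrew: Wing-headed steel quarter-turn thumbscrew, 60 to 120 g, upright in one of the rack's holes. Origin at the centre of its collar's underside, z up, x along both wing and cross pin. Collar 34 mm diameter, 5 mm thick; on it a flat wing 34 mm long (x), 10 mm thick (y), top 31 mm above the origin. Seated on the strap its origin is 45 mm above the jig's underside.
- pin (a point): Centre of the thumbscrew's cross pin, 16.2 mm below the screw's origin: pin 5 mm thick, 20 mm long, along the screw's x, through a shank of 9 mm diameter whose tapered end lies 23.5 mm below the origin. With the pin resting across the insert the collar stands about 9.7 mm above the strap; once it has dropped through the slot the collar can reach the strap.
- rack: Grey plastic block fixed to the bench, 150 mm (x) by 56 mm (y) by 45 mm high, with two upright holes of 25 mm diameter, 42 mm either side of its middle along x; origin at the centre of its underside. The two screws stand in it, collars on its top; which is where varies.
- knob_screw: Round-headed screw with no cross pin, in the rack's other hole: collar 34 mm diameter, round knob 28 mm diameter, top 26 mm above the origin, which lies under its collar. Not needed; leave it.
- bottle_0: White squeeze bottle, 68 mm diameter, 205 mm tall, origin under it. Leave it.
- bottle_1: Another such bottle. Leave it.
- spacer: Steel spacer ring, 36 mm diameter, 12 mm high, origin under it. Leave it.
- coil_unit: Small copper coil in a steel frame, 60 by 34 by 52 mm, origin under it. Leave it.
- air_driver: Straight pneumatic screwdriver lying on the bench, 270 mm long, 42 mm high, origin under its middle. Leave it.
Things that resemble listed ones, but are neither listed nor needed, are in the scene too. Of the things shaped like the jig, the aluminium one is meant.

How it is judged:
On the way, in this order (a step that is already met when the one before it is completed fails the run):
1. the strap's hole lies within 3 mm of the socket's axis, strap flat in the channel (horizontal distance between strap and socket below 0.003 m and angle between strap's own z axis and vertical below 0.06 rad), for 0.2 s.
2. the thumbscrew is through both parts, pin below the slot, collar down to within 1.5 mm of the strap (z of thumbscrew in the frame of jig below 0.0465 m and horizontal distance between thumbscrew and socket below 0.004 m and angle between thumbscrew's own z axis and vertical below 0.12 rad), for 0.1 s.
At the end, for the whole second after the job is handed in: Strap flat in the channel, hole within 4 mm of the socket axis; thumbscrew upright (7 deg), within 4 mm of the axis, collar on the strap (gap at most 1.5 mm, origin 43.5 to 46.5 mm above the jig underside) and locked: insert lifted over 1.2 mm; strap and screw at rest (all of step 2 and z of thumbscrew in the frame of jig above 0.0435 m and value of joint insert above 0.0012 m and horizontal distance between strap and socket below 0.004 m and angle between strap's own z axis and vertical below 0.06 rad and linear speed of each of thumbscrew, strap below 0.02 m/s); the robot touches nothing.
It fails at once if the insert pressed down by more than 6.5 mm (about 12 N) (value of joint insert below -0.0065 m).
It fails at once if a bystander moved by more than 30 mm, or the other screw taken (distance of any of knob_screw, bottle_0, bottle_1, spacer, coil_unit, air_driver from where it was at the start of the episode above 0.03 m).
It also fails if it takes over 72 s, if anything falls off the work surface, if the arm or the gripper's body presses on something with over 40 N, if the wrist force passes 120 N, or if a joint passes its speed limit or range.

## Working session

There is one attempt and no reset: what is moved stays moved. The work goes in short steps, Python scripts to look and compute and a tool call to move; the robot and the scene stay as the last step left them, time stands still between calls to the robot, and variables do not carry over. Pictures are saved under pics/ and viewed, about 8 in all and at most 12, crops included, and the job is handed in when it is done.

Besides the shell and the picture viewer there is one more tool, called after "Call:" as name([rows], argument=value, ...), one row to a line, values as JSON. move_arm: Moves the arm, as the interface text tells. Its arguments: {"type":"object","properties":{"moves":{"type":"array","items":{"type":"object","properties":{"gripper":{"type":"number"},"x":{"type":"number"},"y":{"type":"number"},"z":{"type":"number"},"roll":{"type":"number"}}}}},"required":["moves"]}

```bash
mkdir -p pics; cat > h.py <<'E'
import numpy as np, cv2
from scipy.spatial.transform import Rotation as R
from bench import ctrl
def obs(): return ctrl.get_obs()
def T_tool(o):
    T=np.eye(4); w,x,y,z=o["eef_rot"]; T[:3,:3]=R.from_quat([x,y,z,w]).as_matrix(); T[:3,3]=o["eef_pos"]; return T
def shot(name,save=None):
    o=obs(); c=ctrl.camera(name)
    c["T"]=np.array(c["world_from_camera"]) if "world_from_camera" in c else T_tool(o)@np.array(c["tool_from_camera"])
    c["K"]=np.array([[c["fx"],0,c["cx"]],[0,c["fy"],c["cy"]],[0,0,1.]]); c["D"]=np.array(c["D"],float)
    if save: 
        cv2.imwrite(f"pics/{save}.png",c["img"][:,:,::-1]); np.savez(f"pics/{save}.npz",img=c["img"],T=c["T"],K=c["K"],D=c["D"])
    return c
def load(n): return dict(np.load(f"pics/{n}.npz"))
def ray(c,uv):
    p=cv2.undistortPoints(np.array(uv,float).reshape(-1,1,2),c["K"],c["D"]).reshape(-1,2)
    d=np.c_[p[:,0],-p[:,1],-np.ones(len(p))]
    return c["T"][:3,3], d@c["T"][:3,:3].T
def onplane(c,uv,z):
    o,d=ray(c,uv); return o+d*((z-o[2])/d[:,2])[:,None]
def proj(c,P):
    P=np.array(P,float).reshape(-1,3); q=(P-c["T"][:3,3])@c["T"][:3,:3]
    q=q*[1,-1,-1]; return cv2.projectPoints(q,np.zeros(3),np.zeros(3),c["K"],c["D"])[0].reshape(-1,2)
E
python3 - <<'E'
from h import *
o=obs(); print(o["time_s"],o["eef_pos"],T_tool(o)[:3,:3].round(3),o["wrist_force"])
for n in ["top","side","wrist"]:
    c=shot(n,n+"0"); print(n,c["T"].round(3).tolist(),c["K"][0,0],c["D"])
E
```

```text
0.0 [0.15699383 0.55289184 0.40377627] [[ 0.273  0.962 -0.001]
 [ 0.962 -0.273 -0.002]
 [-0.002 -0.    -1.   ]] [-0.2285702  -0.32087949 -0.26129602]
top [[-0.127, 0.964, -0.235, 0.308], [-0.992, -0.124, 0.029, 0.016], [-0.001, 0.236, 0.972, 0.906], [0.0, 0.0, 0.0, 1.0]] 448.44774627366013 [0.0186896 0.        0.        0.        0.       ]
side [[0.999, 0.033, -0.01, 0.473], [-0.033, 0.781, -0.623, -0.678], [-0.013, 0.623, 0.782, 0.936], [0.0, 0.0, 0.0, 1.0]] 499.0274575508599 [0.00525846 0.         0.         0.         0.        ]
wrist [[0.272, -0.911, -0.311, 0.076], [0.962, 0.257, 0.089, 0.576], [-0.001, -0.323, 0.946, 0.373], [0.0, 0.0, 0.0, 1.0]] 353.3744604585843 [-0.04412781  0.          0.          0.          0.        ]
```

View pics/top0.png

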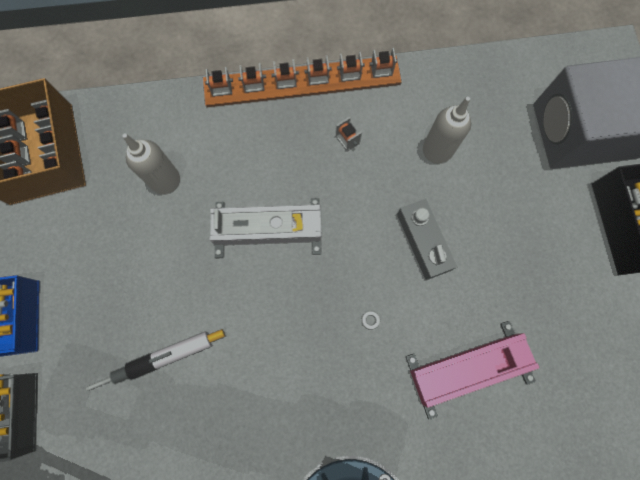

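View pics/side0.png

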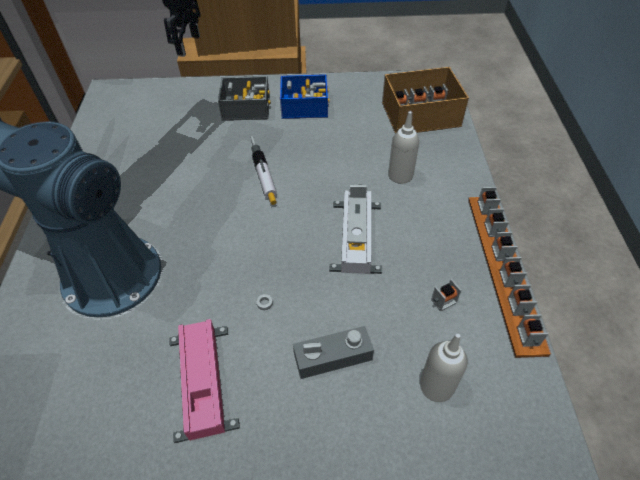

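The top view shows these candidates:
- The aluminium jig is at (265,223). Its strap tab is at the left, the strap hole at (277,222) and the brass insert at (297,221). The pink jig at (475,370) is a decoy.
- The rack at (427,240) holds the round knob screw at (421,215) and the winged screw at (438,255). The winged one is the one I want.

Next I'll check both in one crop.

```bash
python3 - <<'E'
from h import *
c=load("top0"); 
im=c["img"][:,:,::-1]
a=cv2.resize(im[190:265,200:332],None,fx=6,fy=6,interpolation=cv2.INTER_CUBIC)[:, :792]
s=load("side0")["img"][:,:,::-1]
b=cv2.resize(im[195:285,390:465],None,fx=1.6,fy=1.6,interpolation=cv2.INTER_CUBIC)
d=cv2.resize(s[320:385,285:385],None,fx=2.2,fy=2.2,interpolation=cv2.INTER_CUBIC)
out=np.zeros((600,792,3),np.uint8); out[:450]=a; out[450:450+min(150,b.shape[0]),:b.shape[1]]=b[:150]; out[450:450+d.shape[0],200:200+d.shape[1]]=d
cv2.imwrite("pics/crop1.png",out)
print(onplane(c,[[297,221],[277,222]],.04),onplane(c,[[421,215],[438,255]],.065), onplane(c,[[217,222]],.08))
E
```

```text
[[0.56473063 0.02939756 0.04      ]
 [0.56777536 0.06946339 0.04      ]] [[ 0.53846588 -0.2128483   0.065     ]
 [ 0.45565505 -0.2306047   0.065     ]] [[0.57040718 0.18085028 0.08      ]]
```

View pics/crop1.png

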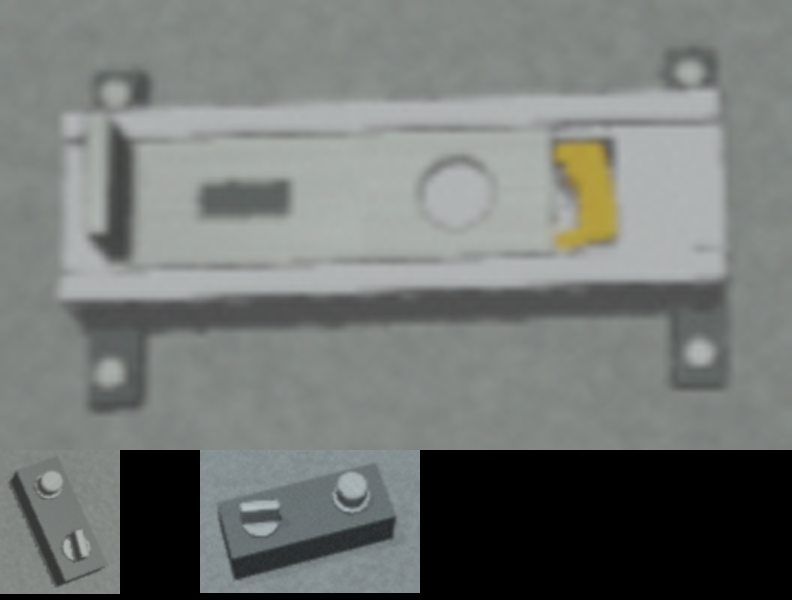

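The choice holds: the flat-winged screw is at (438,255). The strap is in the aluminium jig with its tab at the left, and the brass insert is partly uncovered. Next I'll work out the frames.

```bash
cat >> h.py <<'E'
def rel(P, yaw=None, o=None):
    """rows needed to bring TCP to P (world), in current tool axes (cm), plus roll"""
    o=o or obs(); T=T_tool(o); d=T[:3,:3].T@(np.array(P)-T[:3,3])*100
    a=np.arctan2(T[1,0],T[0,0]); 
    r=None if yaw is None else -((np.degrees(yaw-a)+90)%180-90)
    return d.round(2), r
E
python3 - <<'E'
from h import *
c=load("top0")
px=np.array([[64,115],[718,92],[60,298],[725,279]])/6+[200,190]
P=onplane(c,px,.046); print(P.round(4)); print(np.linalg.norm(P[0]-P[1]),np.linalg.norm(P[2]-P[3]),np.linalg.norm(P[0]-P[2]))
ctr=P.mean(0); yv=(P[0]-P[1]+P[2]-P[3])[:2]; yv/=np.linalg.norm(yv); xv=np.array([yv[1],-yv[0]])
print("ctr",ctr,"yv",yv,np.degrees(np.arctan2(yv[1],yv[0])),"socket",ctr[:2]-.055*yv)
H=onplane(c,np.array([[458,193]])/6+[200,190],.044)[0]; print("hole",H,(H[:2]-ctr[:2])@yv+.055)
tab=H[:2]+.111*yv; print("tab",tab)
# tab top px
print("tabtop",onplane(c,np.array([[97,178]])/6+[200,190],.083))
r=np.array([421,215]); 
W=onplane(c,[[439,252]],.076); Kn=onplane(c,[[422,213]],.071);print("wing",W,"knob",Kn,np.linalg.norm(W-Kn))
s=load("side0"); print(onplane(s,np.array([[60,55]])/2.2+[285,320],.076), onplane(s,np.array([[352-200,480-450]])/2.2+[285,320],.071))
yaw=np.arctan2(yv[1],yv[0]); print(rel([tab[0],tab[1],.32],yaw))
E
```

```text
[[ 0.6096  0.1982  0.046 ]
 [ 0.5897 -0.0197  0.046 ]
 [ 0.5467  0.204   0.046 ]
 [ 0.5252 -0.0138  0.046 ]]
0.21884175469198683 0.21880794339941992 0.0630758442893089
ctr [0.56781398 0.09217775 0.046     ] yv [0.09445554 0.99552908] 84.58001628538777 socket [0.56261892 0.03742365]
hole [0.5664019 0.0705756 0.044    ] 0.03336105477325031
tab [0.57688647 0.18107933]
tabtop [[0.57428402 0.18148408 0.083     ]]
wing [[ 0.45918654 -0.23034058  0.076     ]] knob [[ 0.54057094 -0.21386499  0.071     ]] 0.08318573437003794
[[ 0.45829377 -0.23517296  0.076     ]] [[ 0.53975761 -0.21150285  0.071     ]]
(array([-24.29,  50.55,   8.42]), np.float64(-10.43845517683873))
```

Call:
move_arm([
  {"x": -2, "y": 4.2},
  {"x": -2, "y": 4.2},
  {"x": -2, "y": 4.2},
  {"x": -2, "y": 4.2},
  {"x": -2, "y": 4.2},
])

```text
validation failed for argument at $.mo...
```

Call:
move_arm([
  {"x": -2, "y": 4.2},
  {"x": -2, "y": 4.2},
  {"x": -2, "y": 4.2},
  {"x": -2, "y": 4.2},
  {"x": -2, "y": 4.2},
])

```text
validation failed for argument at $.mo...
```

Call:
move_arm([
  {"x": -2, "y": 4.2},
  {"x": -2, "y": 4.2},
  {"z": 4},
  {"z": 4, "gripper": 50},
  {"roll": -10.4},
])

```text
validation failed for argument at $.mo...
```

```bash
python3 - <<'E'
from h import *
o=obs(); print(o["time_s"],o["eef_pos"],o["wrist_force"],o["opening"])
c=shot("wrist","w1")
print(proj(c,[[.574,.1815,.083],[.5664,.0706,.045],[.5626,.0374,.04]]))
print(rel([.575,.1813,.32],np.radians(84.58)))
E
```

```text
0.15 [0.15703606 0.55294768 0.40401605] [ 0.03597643 -0.39910786 -0.39652473] 1.0003482023236299
[[142.76845236 571.80517605]
 [ 87.14856687 548.46979388]
 [ 69.57670771 545.80404233]]
(array([-24.33,  50.36,   8.43]), np.float64(-10.438944282348956))
```

View pics/w1.png

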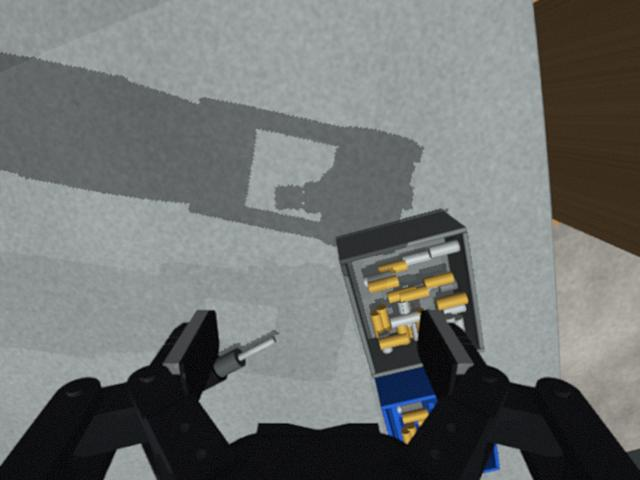

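The arm did not move and the picture only shows the bins. The rows probably need every key.

Call:
move_arm([
  {"gripper": 100, "x": -2, "y": 4.2, "z": 0, "roll": 0},
  {"gripper": 100, "x": -2, "y": 4.2, "z": 0, "roll": 0},
  {"gripper": 100, "x": -2, "y": 4.2, "z": 0, "roll": 0},
  {"gripper": 100, "x": -2, "y": 4.2, "z": 0, "roll": 0},
  {"gripper": 100, "x": -2, "y": 4.2, "z": 0, "roll": 0},
])

```text
time_s: 0.82
eef_pos: [0.3327, 0.3984, 0.4046]
eef_rot: [-0.0, 0.798, 0.603, -0.0]
wrist_force: [-0.0, -0.2, 0.3]
opening: 0.999
```

Call:
move_arm([
  {"gripper": 100, "x": -2, "y": 4.2, "z": 0, "roll": 0},
  {"gripper": 100, "x": -2, "y": 4.2, "z": 0, "roll": 0},
  {"gripper": 100, "x": -2, "y": 4.2, "z": 0, "roll": 0},
  {"gripper": 100, "x": -2, "y": 4.2, "z": 0, "roll": 0},
  {"gripper": 100, "x": -2, "y": 4.2, "z": 0, "roll": 0},
])

```text
time_s: 1.45
eef_pos: [0.5074, 0.2448, 0.4046]
eef_rot: [-0.0, 0.798, 0.603, -0.0]
wrist_force: [1.4, 0.3, -0.6]
opening: 0.998
```

Call:
move_arm([
  {"gripper": 100, "x": -2, "y": 4.2, "z": 0, "roll": 0},
  {"gripper": 100, "x": -2, "y": 4.2, "z": 0, "roll": 0},
  {"gripper": 50, "x": 0, "y": 0, "z": 4, "roll": 0},
  {"gripper": 50, "x": 0, "y": 0, "z": 4, "roll": 0},
  {"gripper": 50, "x": 0, "y": 0, "z": 0, "roll": -10.4},
])

```text
time_s: 2.08
eef_pos: [0.5748, 0.184, 0.3199]
eef_rot: [-0.002, 0.739, 0.674, -0.003]
wrist_force: [-0.1, 0.6, 0.2]
opening: 0.499
```

```bash
python3 - <<'E'
from h import *
o=obs(); print(o["time_s"],o["eef_pos"],o["wrist_force"],o["opening"])
c=shot("wrist","w1")
print(proj(c,[[.574,.1815,.083],[.5664,.0706,.045],[.5626,.0374,.04]]))
print(rel([.575,.1813,.32],np.radians(84.58)))
E
```

```text
2.075 [0.57477387 0.18402369 0.31992117] [-0.10648803  0.61058183  0.18769514] 0.4990753227292035
[[314.0533132  263.31045795]
 [164.77124194 246.8437905 ]
 [124.13727492 243.63230112]]
(array([-0.3 , -0.03,  0.19]), np.float64(0.674989223421079))
```

View pics/w1.png

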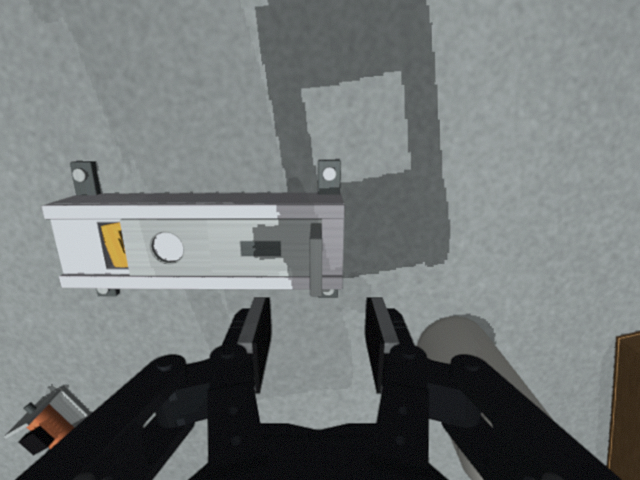

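```bash
python3 - <<'E'
from h import *
t=load("top0"); print("bottle base px guess",onplane(t,[[162,183]],0), onplane(t,[[145,152]],.15), onplane(t,[[128,137]],.205))
s=load("side0"); print(onplane(s,[[402,175]],0), onplane(s,[[409,116]],.205))
c=load("w1"); T=onplane(c,[[310,258],[323,258]],.083); print("tab top -y,+y edges",T)
print("hole",onplane(c,[[168,247]],.0425))
E
```

```text
bottle base px guess [[0.69749521 0.30690044 0.        ]] [[0.69685798 0.28646518 0.15      ]] [[0.6997455  0.29420677 0.205     ]]
[[0.7088217  0.29853154 0.        ]] [[0.69985884 0.2821906  0.205     ]]
tab top -y,+y edges [[0.57019793 0.17930439 0.083     ]
 [0.57093237 0.18742698 0.083     ]]
hole [[0.56751519 0.07178595 0.0425    ]]
```

The hole is at (168,247), the tab at (316,258) and the insert at (115,245). This agrees with the top view to within 3 mm, and the bottle is clear. I'll descend and grip the tab.

Call:
move_arm([
  {"gripper": 50, "x": -0.1, "y": 0, "z": 3.2, "roll": 0.7},
  {"gripper": 50, "x": 0, "y": 0, "z": 3.2, "roll": 0},
  {"gripper": 50, "x": 0, "y": 0, "z": 3.2, "roll": 0},
  {"gripper": 50, "x": 0, "y": 0, "z": 0, "roll": 0},
  {"gripper": 0, "x": 0, "y": 0, "z": 0, "roll": 0},
])

```text
time_s: 2.75
eef_pos: [0.577, 0.1836, 0.2301]
eef_rot: [0.001, 0.744, 0.668, 0.001]
wrist_force: [0.8, 0.6, 0.6]
opening: 0.302
```

Call:
move_arm([
  {"gripper": 0, "x": 0, "y": 0, "z": 0, "roll": 0},
  {"gripper": 0, "x": 0, "y": 0, "z": 0, "roll": 0},
  {"gripper": 0, "x": 0, "y": 0, "z": 0, "roll": 0},
  {"gripper": 0, "x": 0, "y": 0, "z": 0, "roll": 0},
])

```text
time_s: 3.25
eef_pos: [0.5774, 0.1836, 0.2308]
eef_rot: [0.001, 0.744, 0.668, 0.002]
wrist_force: [0.9, -0.4, 7.7]
opening: 0.084
```

```bash
python3 - <<'E'
from h import *
o=obs(); print(o["time_s"],o["eef_pos"],T_tool(o)[:3,0],o["wrist_force"],o["opening"])
E
```

```text
3.25 [0.57736452 0.18364642 0.230838  ] [1.07141836e-01 9.94243505e-01 6.93283457e-04] [ 0.94741586 -0.38333053  7.65508944] 0.08383592555302373
```

Call:
move_arm([
  {"gripper": 0, "x": -0.8, "y": 0, "z": -0.1, "roll": 0},
  {"gripper": 0, "x": -0.8, "y": 0, "z": 0, "roll": 0},
  {"gripper": 0, "x": -0.8, "y": 0, "z": 0, "roll": 0},
  {"gripper": 0, "x": -0.8, "y": 0, "z": 0, "roll": 0},
  {"gripper": 0, "x": 0, "y": 0, "z": 0, "roll": 0},
])

```text
time_s: 3.88
eef_pos: [0.5737, 0.151, 0.2309]
eef_rot: [0.001, 0.744, 0.668, 0.001]
wrist_force: [4.9, -1.8, 6.4]
opening: 0.084
```

```bash
python3 - <<'E'
from h import *
o=obs(); print(o["time_s"],o["eef_pos"],T_tool(o)[:3,0],o["wrist_force"],o["opening"])
c=shot("wrist","w2"); t=shot("top","top2"); s=shot("side","side2")
print(proj(c,[.5626,.0374,.045]),proj(t,[.5626,.0374,.045]),proj(s,[.5626,.0374,.045]))
o=np.zeros((600,800,3),np.uint8)
o[:480,:640]=c["img"][:,:,::-1]; 
u,v=proj(t,[.5626,.0374,.045])[0].astype(int); a=cv2.resize(t["img"][v-20:v+20,u-20:u+20,::-1],(400,400),interpolation=cv2.INTER_CUBIC)
o[200:600,400:800]=a
u,v=proj(s,[.5626,.0374,.045])[0].astype(int); a=cv2.resize(s["img"][v-20:v+20,u-20:u+20,::-1],(400,400),interpolation=cv2.INTER_CUBIC)
o[200:600,0:400]=a
cv2.imwrite("pics/crop2.png",o)
E
```

```text
3.875 [0.5737383  0.15100209 0.23088039] [1.07642477e-01 9.94189669e-01 2.21281555e-06] [ 4.94932445 -1.79212972  6.43169579] 0.0840125394275214
[[ 90.58389687 299.98804164]] [[293.01843044 221.80618075]] [[355.67500185 241.80851583]]
```

View pics/crop2.png

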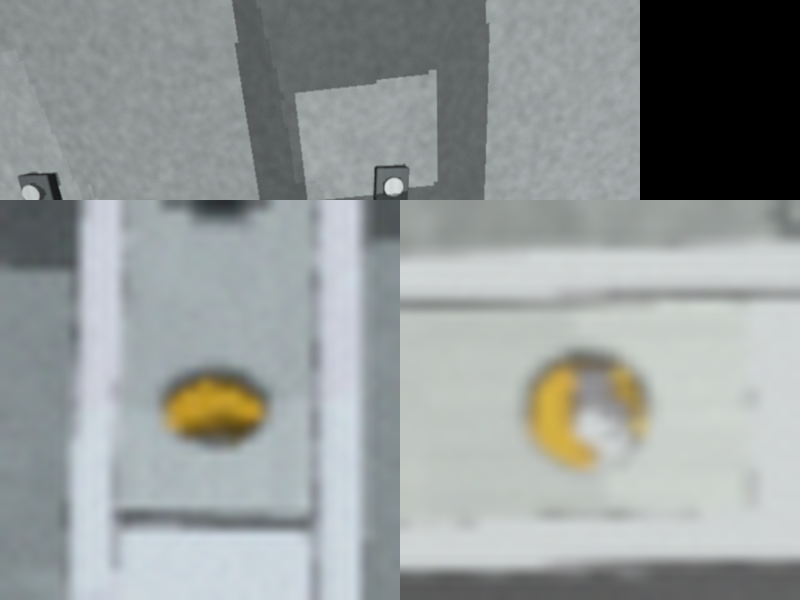

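The strap hole is now almost over the insert. In the top crop the keyhole lies about 1–3 mm further towards -y. I'll measure it with a closer crop.

```bash
python3 - <<'E'
from h import *
c=load("w2"); t=load("top2")
o=np.zeros((600,800,3),np.uint8)
o[:300]=cv2.resize(c["img"][240:345,0:280,::-1],(800,300),interpolation=cv2.INTER_CUBIC)
o[300:]=cv2.resize(t["img"][199:246,262:325,::-1],(800,600),interpolation=cv2.INTER_CUBIC)[150:450]
cv2.imwrite("pics/crop3.png",o)
E
```

```text
(no output)
```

View pics/crop3.png

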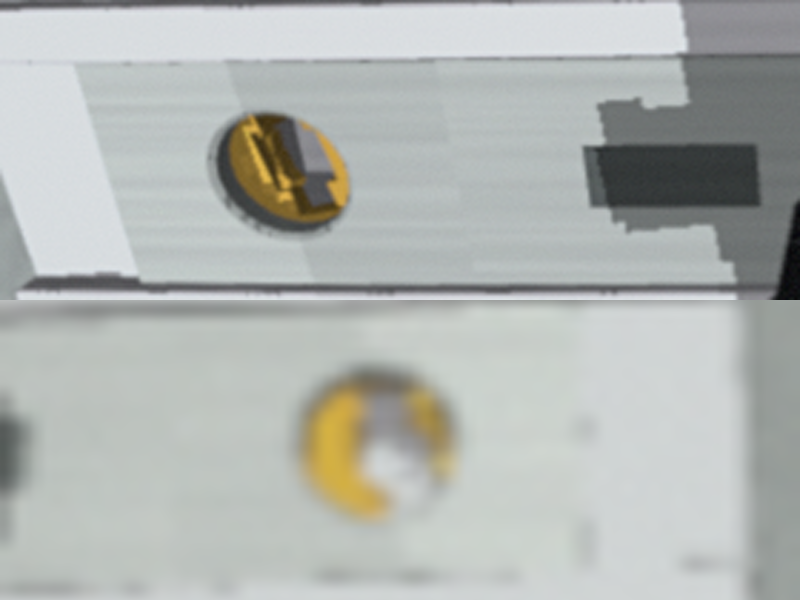

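```bash
python3 - <<'E'
from h import *
yv=np.array([.0945,.9955])
c=load("w2"); t=load("top2")
def W(x,y,z): return onplane(c,[[x/2.857,240+y/2.857]],z)[0]
def Tp(x,y,z): return onplane(t,[[262+x/12.7,199+(150+y-300)/12.77]],z)[0]
for n,h,e,j,k in [("wrist",W(281,171,.045),W(107,170,.045),W(1,172,.04),None),("top",Tp(379,442,.045),Tp(583,442,.045),Tp(747,442,.04),Tp(392,445,.036))]:
    print(n,h.round(4),"hole-end",(h-e)[:2]@yv,"gap end-jig",(e-j)[:2]@yv)
    if k is not None: print("keyhole rel hole", (k-h)[:2]@yv)
# keyhole in wrist: slot edges
q=[W(x,y,.036) for x,y in [(280,120),(247,120),(335,178),(302,205),(278,185)]]
print([(p[:2].round(4)) for p in q])
E
```

```text
wrist [0.5629 0.0415 0.045 ] hole-end 0.03235728932368704 gap end-jig 0.02591884700159482
top [0.5628 0.0397 0.045 ] hole-end 0.03204893228543587 gap end-jig 0.025826058884988463
keyhole rel hole -0.0015594093361954602
[array([0.5569, 0.0377]), array([0.5563, 0.0315]), array([0.5696, 0.0445]), array([0.5746, 0.0363]), array([0.57  , 0.0331])]
```

The end gap is 25.9 mm in both views and should be 23, so the strap needs 2.8 mm more. I'll slide it, let go and rise above the socket for a direct look.

Call:
move_arm([
  {"gripper": 0, "x": -0.28, "y": 0.1, "z": 0, "roll": 0},
  {"gripper": 0, "x": 0, "y": 0, "z": 0, "roll": 0},
  {"gripper": 0, "x": 0, "y": 0, "z": 0, "roll": 0},
  {"gripper": 30, "x": 0, "y": 0, "z": 0, "roll": 0},
  {"gripper": 30, "x": 0, "y": 0, "z": 0, "roll": 0},
])

```text
time_s: 4.65
eef_pos: [0.5726, 0.1487, 0.2286]
eef_rot: [-0.001, 0.744, 0.668, -0.001]
wrist_force: [-0.3, -0.3, -0.4]
opening: 0.302
```

Call:
move_arm([
  {"gripper": 30, "x": 0, "y": 0, "z": 0, "roll": 0},
  {"gripper": 30, "x": 0, "y": 0, "z": -4, "roll": 0},
  {"gripper": 50, "x": 0, "y": 0, "z": -4, "roll": 0},
  {"gripper": 50, "x": -5.5, "y": 0, "z": -2, "roll": 0},
  {"gripper": 50, "x": -5.5, "y": 0, "z": 0, "roll": 0},
])

```text
time_s: 5.28
eef_pos: [0.562, 0.0387, 0.3319]
eef_rot: [0.002, 0.743, 0.669, 0.001]
wrist_force: [0.5, -0.4, -0.1]
opening: 0.5
```

```bash
python3 - <<'E'
from h import *
o=obs(); print(o["time_s"],o["eef_pos"],T_tool(o)[:3,0],o["wrist_force"],o["opening"])
c=shot("wrist","w3")
p=proj(c,[.5626,.0374,.045])[0]; print(p)
u,v=p.astype(int); x0=max(u-80,0); y0=v-60
print(x0,y0); cv2.imwrite("pics/crop4.png",cv2.resize(c["img"][y0:y0+120,x0:x0+160,::-1],(800,600),interpolation=cv2.INTER_CUBIC))
E
```

```text
5.275 [0.56201996 0.0387308  0.33187635] [ 1.05387225e-01  9.94431216e-01 -2.97932655e-04] [ 0.50095441 -0.41501009 -0.13392613] 0.5004200792156672
[315.9995278  235.93536226]
235 175
```

View pics/crop4.png

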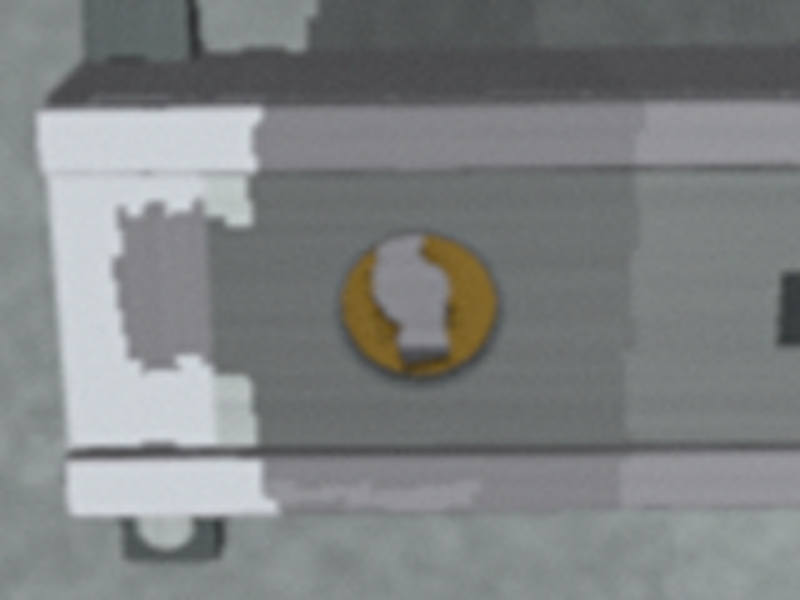

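```bash
python3 - <<'E'
from h import *
c=load("w3"); yv=np.array([.0945,.9955]); xv=np.array([.9955,-.0945])
W=lambda x,y,z: onplane(c,[[235+x/5,175+y/5]],z)[0]
h=W(420,306,.045); e=W(213,306,.045); j=W(57,306,.04); k=W(412,295,.036)
print("hole",h,"hole-end",(h-e)[:2]@yv,"gap",(e-j)[:2]@yv,"key",k,"k-h",(k-h)[:2]@yv,(k-h)[:2]@xv)
a,b=W(401,240,.036),W(424,358,.034); d=(b-a)[:2]; print("slot len",np.linalg.norm(d),"yaw",np.degrees(np.arctan2(d[1],d[0])))
# jig axis: rails
for ps in [((45,172),(800,163)),((70,455),(800,448)),((262,107),(800,100))]:
    p,q=[W(*x,.046) for x in ps]; d=(q-p)[:2]; print("jig y yaw",np.degrees(np.arctan2(d[1],d[0])))
A=[W(420,y,.046) for y in (168,452)]; print("channel mid",(A[0]+A[1])/2,np.linalg.norm(A[0]-A[1]))
# wing from top0 and side0
t=load("top0"); o=np.zeros((600,800,3),np.uint8)
E
```

```text
hole [0.56304993 0.03965386 0.045     ] hole-end 0.03159515964184096 gap 0.024959103720135923 key [0.56408013 0.03831035 0.036     ] k-h -0.0012401041842190447 0.0011525285592167386
slot len 0.020640660062700752 yaw 4.166738751604938
jig y yaw 84.72396501906668
jig y yaw 84.61048731474618
jig y yaw 84.82098055060959
channel mid [0.56398353 0.03955402 0.046     ] 0.04559549845969283
```

The keyhole centre is at crop (412,295) and the hole centre at (420,306). The slot runs about 4° in world yaw, roughly 9° from jig x. The strap is still about 1.5 mm towards +y, so I'll regrip the tab and nudge it.

Call:
move_arm([
  {"gripper": 30, "x": 5.5, "y": 0, "z": 0, "roll": 0},
  {"gripper": 30, "x": 5.6, "y": 0, "z": 2, "roll": 0},
  {"gripper": 30, "x": 0, "y": 0, "z": 4, "roll": 0},
  {"gripper": 30, "x": 0, "y": 0, "z": 4, "roll": 0},
  {"gripper": 0, "x": 0, "y": 0, "z": 0, "roll": 0},
])

```text
time_s: 5.95
eef_pos: [0.5715, 0.1499, 0.2258]
eef_rot: [-0.003, 0.744, 0.668, -0.003]
wrist_force: [0.3, 0.3, -0.3]
opening: 0.099
```

Call:
move_arm([
  {"gripper": 0, "x": 0, "y": 0, "z": 0, "roll": 0},
  {"gripper": 0, "x": 0, "y": 0, "z": 0, "roll": 0},
  {"gripper": 0, "x": 0, "y": 0, "z": 0, "roll": 0},
  {"gripper": 0, "x": 0, "y": 0, "z": 0, "roll": 0},
])

```text
time_s: 6.45
eef_pos: [0.5721, 0.1499, 0.2298]
eef_rot: [-0.002, 0.744, 0.668, -0.002]
wrist_force: [-5.6, -0.1, -5.3]
opening: 0.081
```

Call:
move_arm([
  {"gripper": 0, "x": -0.15, "y": 0, "z": 0.2, "roll": 0},
  {"gripper": 0, "x": 0, "y": 0, "z": 0, "roll": 0},
  {"gripper": 0, "x": 0, "y": 0, "z": 0, "roll": 0},
])

```text
time_s: 6.82
eef_pos: [0.5719, 0.1488, 0.2283]
eef_rot: [-0.002, 0.744, 0.668, -0.002]
wrist_force: [-7.8, 3.2, -1.9]
opening: 0.084
```

Call:
move_arm([
  {"gripper": 0, "x": -0.06, "y": 0, "z": 0, "roll": 0},
  {"gripper": 0, "x": 0, "y": 0, "z": 0, "roll": 0},
  {"gripper": 30, "x": 0, "y": 0, "z": 0, "roll": 0},
  {"gripper": 30, "x": 0, "y": 0, "z": 0, "roll": 0},
  {"gripper": 30, "x": 0, "y": 0, "z": 0, "roll": 0},
])

```text
time_s: 7.45
eef_pos: [0.5742, 0.1475, 0.229]
eef_rot: [0.001, 0.744, 0.668, 0.001]
wrist_force: [0.5, -0.2, -1.0]
opening: 0.299
```

Call:
move_arm([
  {"gripper": 30, "x": 0, "y": 0, "z": -4, "roll": 0},
  {"gripper": 50, "x": 0, "y": 0, "z": -4, "roll": 0},
  {"gripper": 50, "x": -5.5, "y": 0, "z": -2, "roll": 0},
  {"gripper": 50, "x": -5.5, "y": 0, "z": 0, "roll": 0},
  {"gripper": 50, "x": 0, "y": 0, "z": 0, "roll": 0},
])

```text
time_s: 8.07
eef_pos: [0.5617, 0.0351, 0.3287]
eef_rot: [0.001, 0.746, 0.666, 0.0]
wrist_force: [0.7, -1.2, 1.2]
opening: 0.501
```

```bash
python3 - <<'E'
from h import *
o=obs(); print(o["time_s"],o["eef_pos"],T_tool(o)[:3,0],o["wrist_force"],o["opening"])
c=shot("wrist","w4"); im=c["img"]
p=proj(c,[.5635,.0385,.045])[0]; print(p)
u,v=p.astype(int); y0,x0=v-60,u-80
crop=im[y0:y0+120,x0:x0+160,::-1]; cv2.imwrite("pics/crop5.png",cv2.resize(crop,(800,600),interpolation=cv2.INTER_CUBIC))
print(x0,y0)
s=load("side0")["img"]
# screw wing: view side + top earlier with masks: bright pixels on rack
for n,(x1,x2,y1,y2),z in [("top0",(425,450,240,270),.076),("side0",(298,326,338,362),.076)]:
    d=load(n); g=d["img"][y1:y2,x1:x2].astype(int).mean(2).round().astype(int); print(n); print("\n".join(" ".join("%3d"%v for v in r) for r in g))
E
```

```text
8.075 [0.56174749 0.03506919 0.32871073] [ 1.12107392e-01  9.93695698e-01 -8.90417621e-04] [ 0.69027656 -1.22721951  1.21601252] 0.5014928824431076
[322.65594099 238.79551901]
242 178
top0
122 120 121 121 122 122 121 120 120 122 121 120 120 119 120 120 120 120 121 122 129 134 136 133 132
121 123 122 122 120 121 121 121 122 121 120 121 120 120 121 119 121 120 120 121 124 129 131 133 134
120 121 122 121 121 122 121 121 122 121 120 120 121 120 120 120 120 121 120 120 122 127 130 131 132
122 122 122 120 121 121 122 121 122 119 119 119 120 120 117 118 120 121 120 120 121 126 128 129 130
123 123 122 122 122 121 122 122 120 116 115 116 119 122 124 129 128 121 119 120 120 123 128 131 130
122 123 122 120 123 121 122 121 119 115 111 112 131 152 165 164 151 121 120 120 121 123 127 134 133
123 121 122 122 122 121 121 119 114 107  92  98 143 171 173 170 154 117 120 122 120 121 125 134 136
123 123 123 123 122 121 117 111 104  90  73  86 130 170 174 173 161 128 121 121 120 120 122 127 133
121 122 121 123 123 119 107  89  84  71  68  75 113 162 174 173 164 135 124 121 121 121 120 124 131
123 122 122
[... 4082 characters left out ...]
 128 102 106 107 110 110 112
113 112 111 111 110 112 109 108 144 166 172 173 174 174 172 175 173 174 175 167 144  98 103 109 111 112 111 112
114 110 110 112 110 112 111 108 107 148 163 165 168 172 173 171 172 170 161 138 102 101 110 113 112 111 111 109
110 113 114 114 113 112 112 111 110 104 117 128 153 159 163 161 161 144 110  92 103 109 109 113 116 113 114 112
111 113 114 115 112 110 111 111 113 108 102  92  96  99 102 102 102  93 103 109 110 111 112 110 112 113 110 112
110 112 112 111 113 113 111 111 113 111 108 109 108 106 106 109 108 107 111 111 111 112 113 112 113 110 112 114
106 111 111 111 111 113 111 111 111 112 114 111 110 114 112 113 113 114 114 112 111 111 111 112 111 111 114 109
```

View pics/crop5.png

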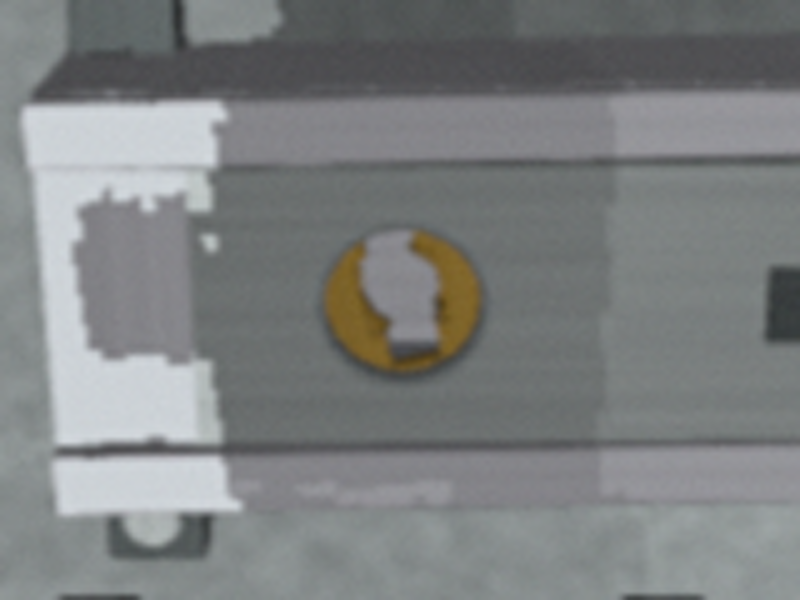

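The strap hole is at crop (403,301) and the keyhole at (402,290), so the strap is now concentric along the channel. Now the screw.

```bash
python3 - <<'E'
from h import *
c=load("w4"); yv=np.array([.0945,.9955]); xv=np.array([.9955,-.0945])
W=lambda x,y,z: onplane(c,[[242+x/5,178+y/5]],z)[0]
h=W(403,301,.045); e=W(194,301,.045); j=W(43,301,.04); k=W(401,290,.036)
print("hole",h,"hole-end",(h-e)[:2]@yv,"gap",(e-j)[:2]@yv,"key",k,"k-h",(k-h)[:2]@yv,(k-h)[:2]@xv)
A=[W(403,y,.046) for y in (160,447)]; print("channel mid",(A[0]+A[1])/2)
a,b=W(389,238,.036),W(414,352,.034); d=(b-a)[:2]; print("slot yaw",np.degrees(np.arctan2(d[1],d[0])),np.linalg.norm(d))
t=load("top0"); s=load("side0")
a,b=onplane(t,[[439.2,245.5],[442.7,260]],.076); d=(a-b)[:2]; print("wing",(a+b)/2,np.linalg.norm(d),np.degrees(np.arctan2(d[1],d[0])))
a,b=onplane(s,[[303.8,346],[320,344.3]],.076); d=(b-a)[:2]; print("wing",(a+b)/2,np.linalg.norm(d),np.degrees(np.arctan2(d[1],d[0])))
o=obs(); T=T_tool(o); print(rel([.459,-.232,.34])); print("tool yaw",np.degrees(np.arctan2(T[1,0],T[0,0])))
E
```

```text
hole [0.56302348 0.03850853 0.045     ] hole-end 0.031561964939338806 gap 0.023897555535622197 key [0.56421132 0.03818009 0.036     ] k-h -0.00021470718359057706 0.0012135326399382443
channel mid [0.56371405 0.03842315 0.046     ]
slot yaw 5.294460689645919 0.01991125543901358
wing [ 0.45734926 -0.23370433  0.076     ] 0.028423598406492858 2.3862035993930615
wing [ 0.45759425 -0.2354576   0.076     ] 0.030917486801436384 4.357163073026124
(array([-27.84,  -7.23,  -1.18]), None)
tool yaw 83.63349913509768
```

Call:
move_arm([
  {"gripper": 50, "x": -4.7, "y": -1.35, "z": 0, "roll": 0},
  {"gripper": 50, "x": -4.7, "y": -1.35, "z": 0, "roll": 0},
  {"gripper": 50, "x": -4.7, "y": -1.35, "z": 0, "roll": 0},
  {"gripper": 50, "x": -4.7, "y": -1.35, "z": 0, "roll": 0},
  {"gripper": 50, "x": -4.7, "y": -1.35, "z": 0, "roll": 0},
])

```text
time_s: 8.75
eef_pos: [0.4692, -0.1883, 0.3278]
eef_rot: [0.0, 0.744, 0.669, 0.0]
wrist_force: [0.2, 0.1, -0.2]
opening: 0.503
```

Call:
move_arm([
  {"gripper": 50, "x": -4.5, "y": -1, "z": 0, "roll": 0},
  {"gripper": 50, "x": 0, "y": 0, "z": 4, "roll": -9.8},
  {"gripper": 50, "x": 0, "y": 0, "z": 0, "roll": 0},
])

```text
time_s: 9.12
eef_pos: [0.4537, -0.2304, 0.2851]
eef_rot: [-0.003, 0.685, 0.729, 0.0]
wrist_force: [-0.2, 0.6, -0.2]
opening: 0.5
```

```bash
python3 - <<'E'
from h import *
o=obs(); print(o["time_s"],o["eef_pos"],T_tool(o)[:3,0],o["q"],o["opening"])
c=shot("wrist","w5"); p=proj(c,[.4575,-.2345,.076])[0]; print(p)
u,v=p.astype(int); y0,x0=v-75,u-100; print(x0,y0)
cv2.imwrite("pics/crop6.png",cv2.resize(c["img"][y0:y0+150,x0:x0+200,::-1],(800,600),interpolation=cv2.INTER_CUBIC))
E
```

```text
9.125 [ 0.45370797 -0.23042252  0.28511896] [-0.06208265  0.99805937  0.00482046] [-7.03633246e-01  1.82095412e-01  1.86945852e+00  3.79954720e-04
  1.09664225e+00 -2.33673841e+00] 0.4995716026423715
[307.79484565 287.4470441 ]
207 212
```

View pics/crop6.png

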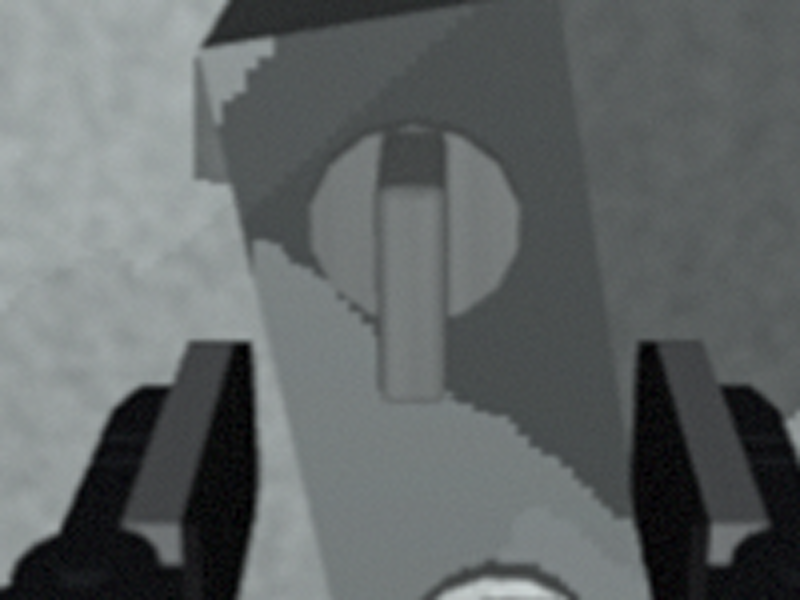

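The wing's top face centres at crop (414,293), upright and nearly aligned with the pads.

```bash
python3 - <<'E'
from h import *
c=load("w5"); P=onplane(c,[[207+x/4,212+y/4] for x,y in [(414,187),(413,400),(382,293),(445,293)]],.076)
print(P); m=P[:2].mean(0); d=(P[1]-P[0])[:2]; y=np.degrees(np.arctan2(d[1],d[0])); print(m,np.linalg.norm(d),np.linalg.norm(P[3]-P[2]),"yaw",y)
print(rel([m[0],m[1],.066+.155],np.radians(y+90)))
E
```

```text
[[ 0.44019511 -0.23396605  0.076     ]
 [ 0.47298853 -0.23225251  0.076     ]
 [ 0.45632659 -0.23752158  0.076     ]
 [ 0.45579035 -0.22875074  0.076     ]]
[ 0.45659182 -0.23310928  0.076     ] 0.032838157758762566 0.008787219518580604 yaw 2.991119019722403
(array([-0.28,  0.21,  6.57]), np.float64(0.5039864402492498))
```

Call:
move_arm([
  {"gripper": 50, "x": -0.28, "y": 0.2, "z": 2, "roll": 0.5},
  {"gripper": 45, "x": 0, "y": 0, "z": 2, "roll": 0},
  {"gripper": 40, "x": 0, "y": 0, "z": 1.9, "roll": 0},
  {"gripper": 25, "x": 0, "y": 0, "z": 0, "roll": 0},
  {"gripper": 0, "x": 0, "y": 0, "z": 0, "roll": 0},
])

```text
time_s: 9.8
eef_pos: [0.4576, -0.2342, 0.2303]
eef_rot: [0.001, 0.688, 0.726, 0.0]
wrist_force: [0.5, 0.6, -0.8]
opening: 0.1
```

Call:
move_arm([
  {"gripper": 0, "x": 0, "y": 0, "z": 0, "roll": 0},
  {"gripper": 0, "x": 0, "y": 0, "z": 0, "roll": 0},
  {"gripper": 0, "x": 0, "y": 0, "z": 0, "roll": 0},
  {"gripper": 0, "x": 0, "y": 0, "z": 0, "roll": 0},
])

```text
time_s: 10.3
eef_pos: [0.4574, -0.2345, 0.2301]
eef_rot: [0.001, 0.688, 0.726, 0.0]
wrist_force: [0.5, 2.0, 8.1]
opening: 0.1
```

Call:
move_arm([
  {"gripper": 0, "x": 0, "y": 0, "z": -1.5, "roll": 0},
  {"gripper": 0, "x": 0, "y": 0, "z": -2.5, "roll": 0},
  {"gripper": 0, "x": 0, "y": 0, "z": -2.5, "roll": 0},
  {"gripper": 0, "x": 0, "y": 0, "z": -2, "roll": 0},
  {"gripper": 0, "x": 0, "y": 0, "z": 0, "roll": 0},
])

```text
time_s: 10.92
eef_pos: [0.4572, -0.2349, 0.316]
eef_rot: [0.002, 0.688, 0.726, 0.0]
wrist_force: [0.1, 0.9, -1.6]
opening: 0.098
```

```bash
python3 - <<'E'
from h import *
o=obs(); T=T_tool(o); print(o["time_s"],o["eef_pos"],np.degrees(np.arctan2(T[1,0],T[0,0])),o["wrist_force"],o["opening"])
print(rel([.5638+.0008,.0382,.315],np.radians(95)))
E
```

```text
10.925 [ 0.45715287 -0.23486796  0.31602502] 93.13188380931379 [ 0.13643156  0.94863932 -1.58796514] 0.09794807375553054
(array([26.68, 12.22,  0.05]), np.float64(-1.868116190686223))
```

Call:
move_arm([
  {"gripper": 0, "x": 3.3, "y": 1.5, "z": 0, "roll": 0},
  {"gripper": 0, "x": 3.3, "y": 1.5, "z": 0, "roll": 0},
  {"gripper": 0, "x": 3.3, "y": 1.5, "z": 0, "roll": 0},
  {"gripper": 0, "x": 3.3, "y": 1.5, "z": 0, "roll": 0},
  {"gripper": 0, "x": 3.3, "y": 1.5, "z": 0, "roll": 0},
])

```text
time_s: 11.55
eef_pos: [0.5224, -0.0643, 0.3128]
eef_rot: [-0.001, 0.688, 0.726, -0.0]
wrist_force: [0.3, -0.2, -1.4]
opening: 0.104
```

Call:
move_arm([
  {"gripper": 0, "x": 3.3, "y": 1.5, "z": 0, "roll": 0},
  {"gripper": 0, "x": 3.3, "y": 1.5, "z": 0, "roll": 0},
  {"gripper": 0, "x": 3.5, "y": 1.6, "z": 0, "roll": 0},
  {"gripper": 0, "x": 0, "y": 0, "z": 0, "roll": -1.9},
  {"gripper": 0, "x": 0, "y": 0, "z": 0, "roll": 0},
])

```text
time_s: 12.18
eef_pos: [0.5625, 0.0377, 0.3128]
eef_rot: [-0.001, 0.675, 0.738, -0.001]
wrist_force: [-0.7, -0.8, -0.4]
opening: 0.104
```

```bash
python3 - <<'E'
from h import *
o=obs(); T=T_tool(o); print(o["time_s"],o["eef_pos"],np.degrees(np.arctan2(T[1,0],T[0,0])),o["wrist_force"],o["opening"])
print(rel([.5638+.0008,.0382,.255],np.radians(95)))
t=shot("side","side3"); w=shot("wrist","w6")
P=o["eef_pos"]-np.array([0,0,.185]); u,v=proj(t,P)[0].astype(int); print(proj(w,P),proj(t,P))
a=cv2.resize(t["img"][v-40:v+60,u-66:u+67,::-1],(800,600),interpolation=cv2.INTER_CUBIC)
cv2.imwrite("pics/crop7.png",a); print(u-66,v-40)
E
```

```text
12.175 [0.56245797 0.03771365 0.31281636] 95.07817997225395 [-0.71525824 -0.78639928 -0.42227061] 0.10384654103432812
(array([0.03, 0.23, 5.78]), np.float64(0.0781799722539489))
[[318.15198694 301.49517521]] [[357.14722123 217.65232521]]
291 177
```

View pics/crop7.png

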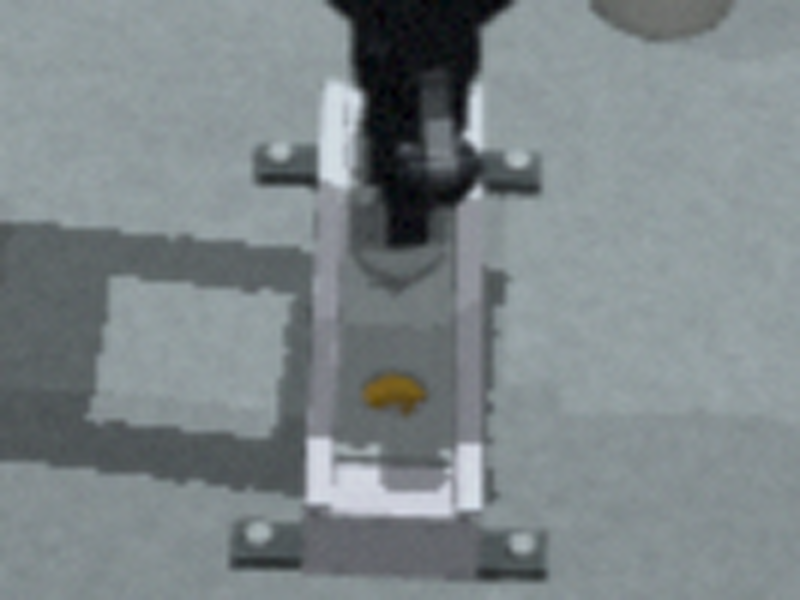

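The screw hangs upright at crop (397,250), with the hole below it at (394,392). I'll correct about 1.5 mm in tool y and go down to just above pin contact.

Call:
move_arm([
  {"gripper": 0, "x": 0.03, "y": 0.17, "z": 0, "roll": 0},
  {"gripper": 0, "x": 0, "y": 0, "z": 2, "roll": 0},
  {"gripper": 0, "x": 0, "y": 0, "z": 2, "roll": 0},
  {"gripper": 0, "x": 0, "y": 0, "z": 1.5, "roll": 0},
  {"gripper": 0, "x": 0, "y": 0, "z": 0, "roll": 0},
])

```text
time_s: 12.9
eef_pos: [0.564, 0.038, 0.2574]
eef_rot: [-0.001, 0.676, 0.737, -0.001]
wrist_force: [-0.1, -0.3, -0.6]
opening: 0.101
```

```bash
python3 - <<'E'
from h import *
o=obs(); T=T_tool(o); print(o["time_s"],o["eef_pos"],np.degrees(np.arctan2(T[1,0],T[0,0])),o["wrist_force"],o["torque"],o["opening"])
print(rel([.5643,.0382,.242],np.radians(95)))
E
```

```text
12.9 [0.56404283 0.03803828 0.257446  ] 95.00266584827418 [-0.12538947 -0.34049403 -0.61107098] [-0.01972604  0.02062542 -0.05838137] 0.10129716996179956
(array([0.01, 0.03, 1.54]), np.float64(0.0026658482741623857))
```

Call:
move_arm([
  {"gripper": 0, "x": 0, "y": 0.03, "z": 0.6, "roll": 0},
  {"gripper": 0, "x": 0, "y": 0, "z": 0.6, "roll": 0},
  {"gripper": 0, "x": 0, "y": 0, "z": 0.3, "roll": 0},
  {"gripper": 0, "x": 0, "y": 0, "z": 0, "roll": 0},
])

```text
time_s: 13.4
eef_pos: [0.5648, 0.0384, 0.2435]
eef_rot: [-0.0, 0.675, 0.738, -0.0]
wrist_force: [0.3, -0.1, -1.3]
opening: 0.101
```

Call:
move_arm([
  {"gripper": 0, "x": 0, "y": 0, "z": 0.2, "roll": 0},
  {"gripper": 0, "x": 0, "y": 0, "z": 0.2, "roll": 0},
  {"gripper": 0, "x": 0, "y": 0, "z": 0, "roll": 0},
])

```text
time_s: 13.78
eef_pos: [0.5648, 0.0384, 0.2395]
eef_rot: [-0.0, 0.675, 0.738, -0.0]
wrist_force: [0.3, -1.0, -1.5]
opening: 0.1
```

Call:
move_arm([
  {"gripper": 0, "x": 0, "y": 0, "z": 0.1, "roll": 0},
  {"gripper": 0, "x": 0, "y": 0, "z": 0.1, "roll": 0},
  {"gripper": 0, "x": 0, "y": 0, "z": 0, "roll": 0},
  {"gripper": 0, "x": 0, "y": 0, "z": 0, "roll": 0},
])

```text
time_s: 14.28
eef_pos: [0.5649, 0.0383, 0.2377]
eef_rot: [0.0, 0.675, 0.738, 0.0]
wrist_force: [0.1, -1.0, -0.4]
opening: 0.102
```

Call:
move_arm([
  {"gripper": 0, "x": 0, "y": 0, "z": 0.1, "roll": 0},
  {"gripper": 0, "x": 0, "y": 0, "z": 0.05, "roll": 0},
  {"gripper": 0, "x": 0, "y": 0, "z": 0, "roll": 0},
  {"gripper": 0, "x": 0, "y": 0, "z": 0, "roll": 0},
])

```text
time_s: 14.78
eef_pos: [0.5649, 0.0383, 0.2362]
eef_rot: [0.0, 0.675, 0.738, -0.0]
wrist_force: [-1.5, 0.5, -1.2]
opening: 0.098
```

Call:
move_arm([
  {"gripper": 0, "x": 0, "y": 0, "z": 0.15, "roll": 0},
  {"gripper": 0, "x": 0, "y": 0, "z": 0, "roll": 0},
  {"gripper": 0, "x": 0, "y": 0, "z": 0, "roll": 0},
])

```text
time_s: 15.15
eef_pos: [0.5649, 0.0383, 0.2347]
eef_rot: [0.0, 0.675, 0.738, -0.0]
wrist_force: [0.6, -0.5, -1.4]
opening: 0.1
```

There is no force 5 mm below the resting height, so the pin is in the slot. I'll continue to seat the collar.

Call:
move_arm([
  {"gripper": 0, "x": 0, "y": 0, "z": 0.2, "roll": 0},
  {"gripper": 0, "x": 0, "y": 0, "z": 0.15, "roll": 0},
  {"gripper": 0, "x": 0, "y": 0, "z": 0, "roll": 0},
  {"gripper": 0, "x": 0, "y": 0, "z": 0, "roll": 0},
])

```text
time_s: 15.65
eef_pos: [0.5649, 0.0384, 0.2311]
eef_rot: [-0.0, 0.675, 0.738, -0.0]
wrist_force: [0.1, -0.5, -1.6]
opening: 0.098
```

Call:
move_arm([
  {"gripper": 0, "x": 0, "y": 0, "z": 0.1, "roll": 0},
  {"gripper": 0, "x": 0, "y": 0, "z": 0, "roll": 0},
  {"gripper": 0, "x": 0, "y": 0, "z": 0, "roll": 0},
])

```text
time_s: 16.02
eef_pos: [0.5649, 0.0383, 0.2302]
eef_rot: [0.0, 0.675, 0.738, -0.0]
wrist_force: [0.3, 0.5, -1.1]
opening: 0.099
```

Call:
move_arm([
  {"gripper": 0, "x": 0, "y": 0, "z": 0.1, "roll": 0},
  {"gripper": 0, "x": 0, "y": 0, "z": 0, "roll": 0},
  {"gripper": 0, "x": 0, "y": 0, "z": 0, "roll": 0},
])

```text
time_s: 16.4
eef_pos: [0.5649, 0.0384, 0.2301]
eef_rot: [-0.0, 0.675, 0.738, -0.0]
wrist_force: [-3.9, 0.6, 6.8]
opening: 0.103
```

The collar is seated: z is stopped at 0.2301 with 6.8 N. Now the clockwise quarter turn, which is positive roll.

Call:
move_arm([
  {"gripper": 0, "x": 0, "y": 0, "z": 0, "roll": 6},
  {"gripper": 0, "x": 0, "y": 0, "z": 0, "roll": 6},
  {"gripper": 0, "x": 0, "y": 0, "z": 0, "roll": 6},
  {"gripper": 0, "x": 0, "y": 0, "z": 0, "roll": 6},
  {"gripper": 0, "x": 0, "y": 0, "z": 0, "roll": 6},
])

```text
time_s: 17.02
eef_pos: [0.5655, 0.0382, 0.2302]
eef_rot: [0.001, 0.844, 0.536, 0.001]
wrist_force: [-0.2, 0.2, 4.3]
opening: 0.099
```

```bash
python3 - <<'E'
from h import *
o=obs(); T=T_tool(o); print(o["time_s"],o["eef_pos"],np.degrees(np.arctan2(T[1,0],T[0,0])),o["wrist_force"],o["torque"],o["opening"],o["q"][5])
E
```

```text
17.025 [0.56548816 0.03819945 0.23016234] 64.85253665756048 [-0.20969224  0.2052947   4.33025052] [-0.11491357  0.07840706  0.04042066] 0.09924311644861959 -1.2736054592055057
```

Call:
move_arm([
  {"gripper": 0, "x": 0, "y": 0, "z": 0, "roll": 6},
  {"gripper": 0, "x": 0, "y": 0, "z": 0, "roll": 6},
  {"gripper": 0, "x": 0, "y": 0, "z": 0, "roll": 6},
  {"gripper": 0, "x": 0, "y": 0, "z": 0, "roll": 6},
  {"gripper": 0, "x": 0, "y": 0, "z": 0, "roll": 6},
])

```text
time_s: 17.65
eef_pos: [0.5653, 0.0381, 0.2301]
eef_rot: [0.001, 0.954, 0.3, 0.0]
wrist_force: [-1.6, -0.8, 5.6]
opening: 0.101
```

Call:
move_arm([
  {"gripper": 0, "x": 0, "y": 0, "z": 0, "roll": 6},
  {"gripper": 0, "x": 0, "y": 0, "z": 0, "roll": 6},
  {"gripper": 0, "x": 0, "y": 0, "z": 0, "roll": 6},
  {"gripper": 0, "x": 0, "y": 0, "z": 0, "roll": 6},
  {"gripper": 0, "x": 0, "y": 0, "z": 0, "roll": 6},
])

```text
time_s: 18.27
eef_pos: [0.5654, 0.0383, 0.2301]
eef_rot: [0.0, 0.999, 0.042, 0.001]
wrist_force: [-0.8, 0.3, 4.0]
opening: 0.098
```

```bash
python3 - <<'E'
from h import *
o=obs(); T=T_tool(o); print(o["time_s"],o["eef_pos"],np.degrees(np.arctan2(T[1,0],T[0,0])),o["wrist_force"],o["torque"],o["opening"],o["q"])
E
```

```text
18.275 [0.56543995 0.03825271 0.23014523] 4.854077614159194 [-0.76837482  0.32191671  3.95605411] [0.01242919 0.1307241  0.05876032] 0.09835563283445249 [-1.41805642e-01  3.80257541e-01  1.74777229e+00 -1.38963922e-04
  1.01174465e+00 -2.26451225e-01]
```

Call:
move_arm([
  {"gripper": 0, "x": 0, "y": 0, "z": 0, "roll": 4},
  {"gripper": 0, "x": 0, "y": 0, "z": -0.05, "roll": 0},
  {"gripper": 0, "x": 0, "y": 0, "z": 0, "roll": 0},
  {"gripper": 20, "x": 0, "y": 0, "z": 0, "roll": 0},
  {"gripper": 30, "x": 0, "y": 0, "z": 0, "roll": 0},
])

```text
time_s: 18.9
eef_pos: [0.5645, 0.0384, 0.2293]
eef_rot: [-0.0, 1.0, 0.009, -0.001]
wrist_force: [-0.5, 0.5, 0.2]
opening: 0.301
```

Call:
move_arm([
  {"gripper": 40, "x": 0, "y": 0, "z": 0, "roll": 0},
  {"gripper": 40, "x": 0, "y": 0, "z": 0, "roll": 0},
  {"gripper": 40, "x": 0, "y": 0, "z": -3, "roll": 0},
  {"gripper": 40, "x": 0, "y": 0, "z": -5, "roll": 0},
  {"gripper": 40, "x": 0, "y": -2, "z": -5, "roll": 0},
])

```text
time_s: 19.52
eef_pos: [0.5644, 0.0577, 0.3608]
eef_rot: [0.0, 1.0, 0.008, -0.0]
wrist_force: [1.2, 0.4, 0.1]
opening: 0.405
```

```bash
python3 - <<'E'
from h import *
o=obs(); T=T_tool(o); print(o["time_s"],o["eef_pos"],np.degrees(np.arctan2(T[1,0],T[0,0])),o["wrist_force"],o["opening"])
c=shot("wrist","w7"); t=shot("side","side7")
p=proj(c,[.564,.0383,.076])[0]; print(p)
u,v=p.astype(int); y0,x0=max(v-90,0),max(u-120,0); print(x0,y0)
a=cv2.resize(c["img"][y0:y0+180,x0:x0+240,::-1],(480,360),interpolation=cv2.INTER_CUBIC)
u,v=proj(t,[.564,.0383,.06])[0].astype(int); print(u-40,v-40)
b=cv2.resize(t["img"][v-40:v+40,u-40:u+40,::-1],(320,320),interpolation=cv2.INTER_CUBIC)
m=np.zeros((360,800,3),np.uint8); m[:a.shape[0],:480]=a; m[:320,480:]=b; cv2.imwrite("pics/crop8.png",m)
E
```

```text
19.525 [0.56442616 0.05765027 0.36081072] 0.9382633816138637 [1.20353944 0.39784094 0.09543699] 0.4052966563799694
[317.87873788 260.20427807]
197 170
316 197
```

View pics/crop8.png

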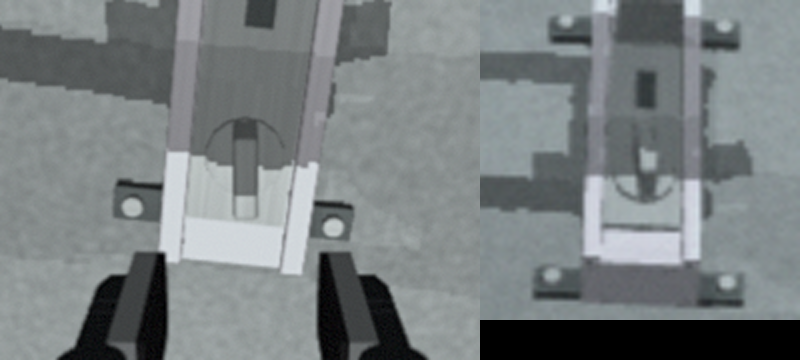

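The wing now lies along the channel, its top face centred at about (319,259) px against a predicted (318,260). The collar is flat on the strap, and the gripper is clear and open. I'll hand in.

```bash
python3 -c "
from bench import ctrl; print(ctrl.hand_in())"
```

```text
the job is handed in; nothing more can be done
None
```

The thumbscrew is in through the strap and the keyhole, turned clockwise about 94° and released. I handed the job in at about 19.5 s of robot time; no verdict was reported.

- **Strap:** I slid it by its tab and regripped it once for a final small nudge. The last look put its hole 0.2 mm from the keyhole along the channel and about 1.2 mm across it. The gap from the strap's end to the jig's end measured 23.9 mm against a nominal 23. So the views disagree by about 1 mm, within the 3 mm allowed.
- **Screw:** the slot measured about 5° in world yaw, so the pin went straight in with no searching. The wrist force showed no measurable contact, about 1–2 N of noise, until the collar met the strap. There it read 6.8 N at the same tool height as when the collar sat on the rack. The insert was therefore hardly pressed.
- **Lock:** the turn should end well past the 75° end of the ramps and short of the 109° stop. The insert's lift can't be measured directly, so the lock is inferred from the turn angle and the screw's seated height.
- **Final picture:** it shows the collar flat, the wing along the channel within about 1 mm of the socket axis, and the gripper clear. I saw no sign of touching any bystander, but did not measure their positions again.
- **First move calls:** these were refused because the rows lacked some keys. Nothing moved and it cost no robot time.

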